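# Set out the carved altar group on its display board

### The arm

A 7-joint arm with a two-finger parallel gripper is mounted at the origin on the work surface. World frame = base frame: x ahead of the robot, y to its left, z up, the work surface at z = 0. Lengths are in m, angles in rad, forces in N, time in s.
With the tool pointing down it reaches from about 0.4 to 0.85 m from the base axis. Payload 10.4 kg.
Tool frame: the origin (TCP) lies at the very end of the fingers, on their centre line; the grasp point (between the pads) lies 19 mm behind it; x points along the fingers, y is the direction in which the jaws open and shut, and the axes are right-handed (so a half turn about x gives the same grasp; the last joint's range is limited). The gripper opens to 85 mm and grips with 20 to 120 N. Pads are 22 mm wide; open, the fingers measure 114 mm over their backs; the gripper's body (76 mm by 85 mm) begins 54 mm behind the grasp point. The pads swing forward as they close: fully open they stand 13 mm farther back than shut.
Start: joints at [-1.279, 0.332, -0.065, 1.46, 0.022, 1.35, -0.088], TCP at [0.194, 0.594, 0.231] pointing down, gripper open.
Joint ranges: [-2.6, 2.6], [-0.5, 2.12], [-1.47, 1.34], [0.16, 2.42], [-1.27, 4.41], [0.06, 2.06], [-2.6, 2.6]. Speed limits (rad/s): [2.22, 2.22, 2.79, 2.79, 3.14, 3.14, 3.14].

### API

Orientations are given as a unit quaternion [x, y, z, w].
In Python, from workcell import monitor, camera, ticket, regions_of gives the robot as it stands.
- The arm moves only by the tool step_arm, never from a script. Its argument "increments" is a list of rows, each a list of 5 numbers: the finger opening in m, from 0 to 0.0854, then the shift along the world's x, y, z in m, then the turn about the world's z in rad. A call has 1 to 12 rows; each row shifts and turns the commanded pose from where the row before left it; what a row does not reach is not made up. A row lasts 1/12 s, in which the tool goes at most 41.7 mm and 7.16 degrees, less where a joint would pass 70% of its speed; a pose out of reach is approached as far as the arm can. A call with a gripper value outside its range is refused whole. The fingers move at their own pace and stop on an object; "force" is the grip in N (left out, the last holds). Time passes only in rows, so rows that do not move let the fingers close. It gives the time, the measured TCP pose, the force and the opening at its end, in the units of the state.
- monitor.get_obs(): the state, without advancing time (a new reading comes with each control period).
- camera(name): name is "scene" or "side" or "wrist"; returns a dict with "color" (384x512x3 uint8, red, green, blue), "range_z" (384x512 float32, m along the optical axis (not along the pixel's ray), 0 where there is no reading), "fx", "fy", "cx", "cy" (pixels), "cam_to_world" (4x4, takes a point from camera to world coordinates). Camera axes: x right, y up, looking along -z (the intrinsics and any distortion apply to the point x, -y, -z); pixel columns grow to the right and rows downward; lengths in m; the calibration is good to about 2 mm. A picture is of the moment at which its call begins.
- ticket.hand_in(): hands the job in, once; it reports no verdict.
Trained networks look in a picture, given as the dict that the camera call returned (one of the last four; its "shot" number tells which), for a name from the list of things; names that differ only in an ending like _2 or _b are one class to them, and where a whole thing is asked for, a point or a joint stands for the part that bears it (a point fixed in the world has none). Each returns a list of dicts, best first, with "p" (0 to 1); they miss things now and then, are a little off and sometimes report something else, mostly with a low value. They report only what shows in the picture. A call takes as long as a camera call.
- regions_of(picture, query): "region" (384x512 bool, what is visible of it) and "centre" ([row, column] in pixels, amid what is visible of it).
The state is a dict: "clock": time; "joint_pos": joint angles; "joint_velocities": joint speeds; "tau": joint torques, N m; "position": TCP position; "ee_rot": TCP orientation; "ft_force": force on the tool from outside, world axes, zero at the start; "torque": the same for the moment, N m; "grip_width": opening from 0.0 (shut) to 1.0 (fully open).
Only numpy, scipy, OpenCV 4.12 (cv2) and the standard library are available. Lean on these libraries where they do the work, as an engineer would, in place of code of your own. Each camera call takes 0.05 s, during which the arm holds its last target. There are 200 camera calls.

### The job

Set the carved altar group out on the dark display board, as seen by someone facing the board's raised rail from its open front edge: the plinth in the middle of the board, its long sides parallel to the rail; the seated figure centred on top of the plinth, squarely facing the front edge; the vase to the left of the plinth and the gourd to its right, each midway between the plinth and that side's edge of the board and level with the plinth's middle; and the incense bowl in front of the plinth, midway between it and the board's front edge. Everything stands upright and is let go; leave the mallet and the brush where they are.

Things in the scene. Friction and masses are not known exactly. Their poses are not given: they have to be found in the camera images.
- board: Dark wooden display board, fixed, 240 (x) x 320 (y) x 18 mm high, top flat. Just behind it, at x = 120 to 130 mm, a lighter brown rail 48 mm high above the bench. Origin: centre of the slab's underside; +x to the rail (back, always away from the robot, within 0.25 rad), -x to the front edge, +y to the left as seen facing the rail, z up. Lies left or right of the robot, the mat on the other side.
- mat: Flat plain felt mat, fixed, 260 (x) x 340 (y) x 6 mm thick, on which the five carved pieces stand at the start. Origin at the centre of its underside.
- plinth: Unpainted pale wood; rectangular block 56 (x) x 100 (y, its long side) x 30 mm high with a shallow groove round its sides, 70 to 140 g. Origin at the centre of its underside, z up. Grip across the 56 mm.
- figure: Unpainted pale wood; seated bearded man with topknot, 103 mm high, 49 to 98 g, facing its own -x (at the start roughly to the robot). Foot 44 (x) x 54 (y) x 14 mm, lap 42 x 52 mm up to 38 mm, torso 30 (x) x 44 mm (y), flat-sided, from 38 to 74 mm height (its middle 4 mm towards +x), round head 25 mm across. Origin: centre of its underside, z up. Grip the torso across y, at about 62 mm height.
- vase: Unpainted pale wood; turned round vase 76 mm high, 49 to 98 g: foot 38 mm across, widest 48 mm from 28 to 52 mm height (straight-sided there, good to grip), neck 26 mm, lip 36 mm, a dark mouth on top. Origin at the centre of its underside, z up.
- gourd: Unpainted pale wood; round double gourd with a narrow stalk, 84 mm high, 42 to 84 g: lower bulb 52 mm across at 20 mm height, waist 20 mm across at 42 mm, upper bulb 32 mm across and straight-sided from 50 to 64 mm height (good to grip), stalk 8 mm across from 74 mm up. Origin at the centre of its underside, z up.
- bowl: Unpainted pale wood; open round incense bowl 42 mm high, 35 to 70 g: outside 40 mm across at the foot, straight-sided and 52 mm across from 16 to 42 mm height (a thin bead at the bottom of it is 57 mm), wall 5 mm, inside floor 12 mm above the underside. Origin at the centre of its underside, z up.
- mallet: Bystander: dark square-headed wooden mallet lying along y beyond the boards, 280 mm long, 55 mm high, head 60 x 125 mm. Origin under about its middle.
- brush: Bystander: bench brush with a brown wooden back lying along y beyond the boards, about 255 mm long, 41 mm high. Origin under about its middle.

How it is judged:
By the outcome, as a careful person would: the job done as asked, in the order asked, and still so for the second after the job is handed in, with the robot touching nothing.
It also fails if it takes over 122 s, if anything falls off the work surface, if the arm or the gripper's body presses on something with over 40 N, if the wrist force passes 120 N, or if a joint passes its speed limit or range.

## Working session

There is one attempt and no reset: what is moved stays moved. The work goes in short steps, Python scripts to look and compute and a tool call to move; the robot and the scene stay as the last step left them, time stands still between calls to the robot, and variables do not carry over. Pictures are saved under pics/ and viewed, about 12 in all and at most 16, crops included, and the job is handed in when it is done.

Besides the shell and the picture viewer there is one more tool, called after ">>>" by a JSON object that holds its "api" and its "payload". step_arm: Moves the arm, as the interface text tells. Its arguments: {"type":"object","properties":{"increments":{"type":"array"},"force":{"type":"number"}},"required":["increments"]}

```bash
mkdir -p pics; ls; cat > h.py <<'E'
import numpy as np, cv2
from workcell import monitor, camera, ticket, regions_of
def pts(p):
    z=p["range_z"]; v,u=np.mgrid[:384,:512]
    P=np.stack([(u-p["cx"])/p["fx"]*z,-(v-p["cy"])/p["fy"]*z,-z,np.ones_like(z)],-1)
    W=(P@p["cam_to_world"].T)[...,:3]; W[z<=0]=np.nan
    return W
def save(p,n,crop=None,s=1):
    im=p["color"][...,::-1]
    if crop: r0,r1,c0,c1=crop; im=im[r0:r1,c0:c1]
    cv2.imwrite("pics/"+n,cv2.resize(im,None,fx=s,fy=s))
def st():
    o=monitor.get_obs(); print({k:np.round(o[k],3).tolist() for k in("clock","joint_pos","position","ee_rot","ft_force","grip_width")})
E
python3 - <<'E'
from h import *
st()
for c in("scene","side"):
    p=camera(c); save(p,c+"0.png"); W=pts(p); print(c,p["cam_to_world"].round(3).tolist(),[k for k in p])
    for n in"board mat plinth figure vase gourd bowl mallet brush".split():
        for r in regions_of(p,n)[:2]:
            w=W[r["region"]]; w=w[~np.isnan(w[:,0])]
            if len(w): print(n,round(r["p"],2),np.round(r["centre"]),len(w),np.percentile(w,[2,50,98],axis=0).round(3).tolist())
E
```

```text
pics
{'clock': 0.0, 'joint_pos': [-1.279, 0.333, -0.065, 1.461, 0.022, 1.35, -0.088], 'position': [0.193, 0.594, 0.231], 'ee_rot': [0.11, 0.698, -0.111, 0.698], 'ft_force': [-0.535, 0.367, -0.329], 'grip_width': 0.996}
scene [[-0.882, -0.369, 0.293, 0.915], [0.471, -0.67, 0.574, 0.621], [-0.015, 0.644, 0.765, 0.848], [0.0, 0.0, 0.0, 1.0]] ['color', 'range_z', 'fx', 'fy', 'cx', 'cy', 'cam_to_world', 'shot']
board 0.75 [248. 319.] 10379 [[0.415, 0.064, 0.011], [0.544, 0.24, 0.019], [0.659, 0.373, 0.049]]
mat 0.6 [156. 240.] 4122 [[0.397, -0.386, 0.003], [0.543, -0.171, 0.007], [0.672, -0.041, 0.011]]
figure 0.68 [152. 226.] 341 [[0.575, -0.183, 0.014], [0.609, -0.157, 0.059], [0.627, -0.144, 0.104]]
vase 0.56 [155. 273.] 326 [[0.474, -0.108, 0.01], [0.498, -0.081, 0.06], [0.514, -0.068, 0.086]]
gourd 0.79 [114. 249.] 165 [[0.442, -0.313, 0.025], [0.46, -0.3, 0.046], [0.476, -0.288, 0.082]]
gourd 0.42 [156. 242.] 3870 [[0.397, -0.383, 0.004], [0.545, -0.172, 0.008], [0.67, -0.044, 0.011]]
bowl 0.7 [130. 222.] 250 [[0.543, -0.348, 0.007], [0.581, -0.284, 0.037], [0.606, -0.256, 0.053]]
m
[... 665 characters left out ...]
72, 0.048]]
plinth 0.72 [157. 351.] 928 [[0.426, -0.25, 0.012], [0.462, -0.195, 0.036], [0.502, -0.151, 0.04]]
figure 0.6 [137. 297.] 717 [[0.575, -0.189, 0.008], [0.595, -0.161, 0.053], [0.625, -0.143, 0.102]]
vase 0.64 [178. 323.] 555 [[0.468, -0.109, 0.008], [0.487, -0.081, 0.061], [0.51, -0.069, 0.085]]
gourd 0.59 [126. 376.] 425 [[0.43, -0.389, 0.004], [0.45, -0.301, 0.042], [0.478, -0.288, 0.086]]
bowl 0.95 [118. 324.] 408 [[0.553, -0.308, 0.017], [0.578, -0.276, 0.035], [0.601, -0.258, 0.05]]
mallet 0.81 [200. 156.] 2657 [[0.75, 0.062, 0.011], [0.768, 0.164, 0.042], [0.806, 0.331, 0.058]]
brush 0.8 [109. 247.] 900 [[0.757, -0.304, 0.004], [0.767, -0.208, 0.04], [0.793, -0.062, 0.044]]
```

```bash
cat > fit.py <<'E'
from h import *
from scipy.spatial.transform import Rotation as R
A=[]
for c in("scene","side"):
    p=camera(c); W=pts(p).reshape(-1,3); W=W[~np.isnan(W[:,0])]; A.append(W)
def rect(W,lo,hi,box):
    m=(W[:,2]>lo)&(W[:,2]<hi)&(W[:,0]>box[0])&(W[:,0]<box[1])&(W[:,1]>box[2])&(W[:,1]<box[3])
    w=W[m]; (c,s,a)=cv2.minAreaRect(w[:,:2].astype(np.float32)*1000); return len(w),np.round(c,1),np.round(s,1),round(a,2),w
for i,W in enumerate(A):
    for nm,lo,hi,b in[("board top",.012,.0235,(.38,.7,.03,.41)),("rail",.035,.06,(.6,.72,.03,.41)),("plinth",.031,.042,(.40,.52,-.27,-.135)),
      ("fig torso",.05,.078,(.55,.66,-.22,-.11)),("fig foot",.012,.044,(.55,.66,-.22,-.11)),("fig head",.09,.13,(.55,.66,-.22,-.11)),("vase lip",.072,.1,(.44,.55,-.13,-.04)),("vase",.012,.1,(.44,.55,-.13,-.04)),("gourd",.012,.1,(.4,.51,-.35,-.26)),("gourd up",.058,.1,(.4,.51,-.35,-.26)),("bowl",.02,.06,(.53,.63,-.35,-.23)),("bowl rim",.043,.06,(.53,.63,-.35,-.23))]:
        try:
            r=rect(W,lo,hi,b); print(i,nm,r[:4],"mean",(r[4].mean(0)*1000).round(0))
        except Exception as e: print(i,nm,"none")
print(R.from_quat(monitor.get_obs()["ee_rot"]).as_matrix().round(3))
E
python3 fit.py
```

```text
0 board top (9340, array([533.9, 214.1]), array([251.9, 321.3]), 1.01) mean [530. 230.  19.]
0 rail (658, array([653.8, 215.9]), array([ 11.5, 320.8]), 0.94) mean [655. 234.  46.]
0 plinth (359, array([ 466.4, -202.9]), array([106.2,  56.1]), 65.04) mean [ 468. -201.   38.]
0 fig torso (100, array([ 596.3, -160.4]), array([54.6, 29.1]), 23.75) mean [ 605. -157.   61.]
0 fig foot (130, array([ 616.9, -168. ]), array([41.4, 74.1]), 66.38) mean [ 611. -153.   29.]
0 fig head (63, array([ 605.2, -171.9]), array([27.6, 26.9]), 78.54) mean [ 606. -170.  100.]
0 vase lip (91, array([491.2, -93.4]), array([35.1, 32.5]), 39.71) mean [492. -91.  83.]
0 vase (321, array([500.2, -93.6]), array([45. , 63.1]), 57.85) mean [496. -83.  58.]
0 gourd (234, array([ 454.2, -309.1]), array([90.6, 44.7]), 45.51) mean [ 458. -302.   48.]
0 gourd up (78, array([ 455.2, -309.6]), array([27.2, 27.4]), 62.52) mean [ 456. -306.   74.]
0 bowl (211, array([ 578.8, -283.7]), array([53.5, 53.2]), 8.53) mean [ 580. -283.   38.]
0 bowl rim (84, array([ 579.3, -282.5]), array([54.2, 49.9]), 61.61) mean [ 579. -282.   
[... 485 characters left out ...]
, array([ 603.6, -174.2]), array([24.3, 28.8]), 28.09) mean [ 602. -171.   99.]
1 vase lip (161, array([491.5, -93.6]), array([33.7, 33.9]), 43.01) mean [490. -92.  82.]
1 vase (526, array([497. , -88.8]), array([44.3, 61.2]), 88.59) mean [487. -83.  60.]
1 gourd (417, array([ 449.2, -296.1]), array([51.9, 60.4]), 12.58) mean [ 450. -302.   48.]
1 gourd up (144, array([ 450.9, -308.4]), array([31.5, 27. ]), 15.6) mean [ 451. -306.   73.]
1 bowl (353, array([ 576.3, -283. ]), array([51.9, 53.8]), 68.73) mean [ 577. -283.   37.]
1 bowl rim (127, array([ 578.2, -285. ]), array([49.8, 52.8]), 27.48) mean [ 578. -284.   47.]
[[-0.     0.31   0.951]
 [ 0.     0.951 -0.31 ]
 [-1.     0.    -0.   ]]
```

View pics/scene0.png

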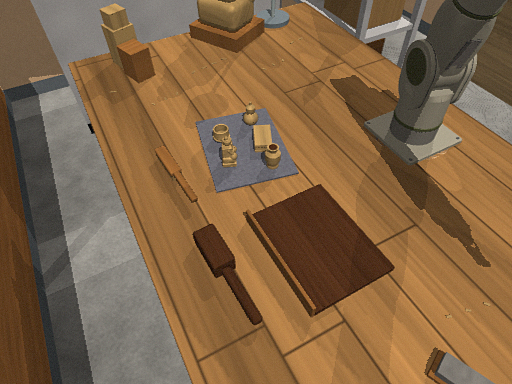

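View pics/side0.png

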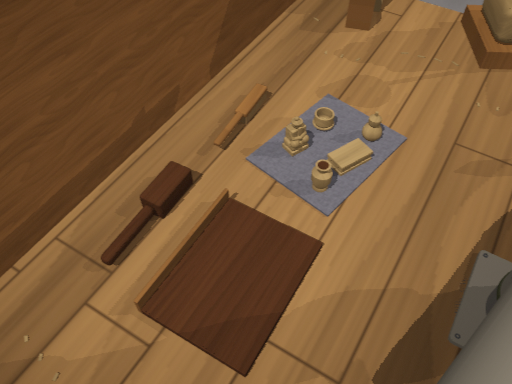

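>>> {"api": "step_arm", "payload": {"increments": [[0.085, 0.0255, -0.032, 0.005, -0.07], [0.085, 0.0255, -0.032, 0.005, -0.07], [0.085, 0.0255, -0.032, 0.005, -0.07], [0.085, 0.0255, -0.032, 0.005, -0.07], [0.085, 0.0255, -0.032, 0.005, -0.07], [0.085, 0.0255, -0.032, 0.005, -0.07], [0.085, 0.0255, -0.032, 0.005, -0.07], [0.085, 0.0255, -0.032, 0.005, -0.07], [0.085, 0.0255, -0.032, 0.005, -0.07], [0.085, 0.0255, -0.032, 0.005, -0.07], [0.085, 0.0255, -0.032, 0.005, -0.07], [0.085, 0.0255, -0.032, 0.005, -0.07]], "force": 40}}

```text
clock: 2.1
position: [0.5004, 0.2085, 0.2919]
ee_rot: [0.387, 0.592, -0.387, 0.592]
ft_force: [1.3, 1.5, 0.1]
grip_width: 0.995
```

>>> {"api": "step_arm", "payload": {"increments": [[0.085, -0.002, -0.034, 0, -0.07], [0.085, -0.002, -0.034, 0, -0.07], [0.085, -0.002, -0.034, 0, -0.07], [0.085, -0.002, -0.034, 0, -0.07], [0.085, -0.002, -0.034, 0, -0.07], [0.085, -0.002, -0.034, 0, -0.07], [0.085, -0.002, -0.034, 0, -0.07], [0.085, -0.002, -0.034, 0, -0.07], [0.085, -0.002, -0.034, 0, -0.07], [0.085, -0.002, -0.034, 0, -0.07], [0.085, -0.002, -0.034, 0, -0.07], [0.085, 0, 0, 0, 0]]}}

```text
clock: 3.1
position: [0.4759, -0.1709, 0.2919]
ee_rot: [-0.583, -0.4, 0.583, -0.401]
ft_force: [-0.2, -0.8, 0.4]
grip_width: 0.997
```

```bash
cat >> h.py <<'E'
def yaw():
    from scipy.spatial.transform import Rotation as R
    y=R.from_quat(monitor.get_obs()["ee_rot"]).as_matrix()[:,1]; return np.arctan2(y[1],y[0])
E
python3 - <<'E'
from h import *
st(); print("jaw yaw",yaw())
p=camera("wrist"); save(p,"w1.png"); W=pts(p); print(p["cam_to_world"].round(3).tolist(),p["fx"])
for n in"plinth figure vase gourd bowl".split():
    for r in regions_of(p,n)[:2]:
        w=W[r["region"]]; w=w[~np.isnan(w[:,0])]
        if len(w)>5: print(n,round(r["p"],2),np.round(r["centre"]),len(w),np.percentile(w,[2,50,98],axis=0).round(3).tolist())
np.save("W1.npy",W)
E
```

```text
{'clock': 3.1, 'joint_pos': [-0.434, 0.014, 0.704, 1.707, -0.008, 1.422, -0.096], 'position': [0.476, -0.171, 0.292], 'ee_rot': [-0.583, -0.4, 0.583, -0.401], 'ft_force': [-0.178, -0.785, 0.357], 'grip_width': 0.997}
jaw yaw -0.3671569590529025
[[0.933, 0.343, 0.109, 0.505], [-0.36, 0.887, 0.291, -0.097], [0.003, -0.311, 0.95, 0.434], [0.0, 0.0, 0.0, 1.0]] 268.65691066227953
plinth 0.84 [180. 254.] 2328 [[0.431, -0.25, 0.014], [0.468, -0.198, 0.036], [0.505, -0.152, 0.037]]
figure 0.82 [135. 337.] 1647 [[0.575, -0.193, 0.011], [0.595, -0.168, 0.078], [0.623, -0.144, 0.107]]
vase 0.65 [105. 242.] 1090 [[0.468, -0.113, 0.006], [0.492, -0.091, 0.081], [0.513, -0.07, 0.084]]
gourd 0.86 [245. 272.] 824 [[0.434, -0.321, 0.021], [0.456, -0.301, 0.044], [0.476, -0.288, 0.089]]
bowl 0.86 [203. 339.] 1140 [[0.553, -0.306, 0.017], [0.579, -0.286, 0.03], [0.601, -0.258, 0.049]]
```

View pics/w1.png

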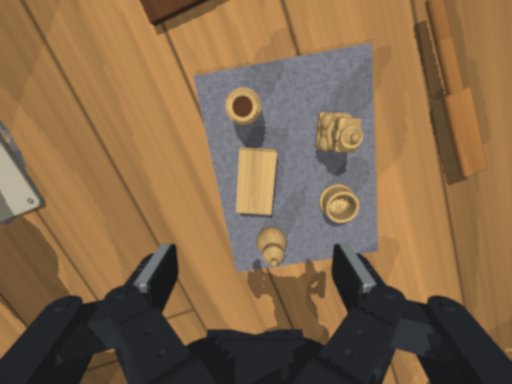

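```bash
cat > fit2.py <<'E'
from h import *
W=np.load("W1.npy").reshape(-1,3); W=W[~np.isnan(W[:,0])]
for nm,lo,hi,b in[("plinth",.031,.042,(.40,.53,-.27,-.135)),
  ("fig foot",.015,.024,(.55,.66,-.22,-.11)),("fig lap",.035,.05,(.55,.66,-.22,-.11)),("fig all",.014,.082,(.55,.66,-.22,-.11)),("torso",.06,.084,(.55,.66,-.22,-.11)),("fig head",.09,.13,(.55,.66,-.22,-.11)),("vase lip",.076,.1,(.44,.55,-.13,-.04)),("gourd up",.058,.1,(.4,.51,-.35,-.26)),("bowl rim",.043,.06,(.53,.63,-.35,-.23))]:
    m=(W[:,2]>lo)&(W[:,2]<hi)&(W[:,0]>b[0])&(W[:,0]<b[1])&(W[:,1]>b[2])&(W[:,1]<b[3]); w=W[m]
    c,s,a=cv2.minAreaRect(w[:,:2].astype(np.float32)*1000); print(nm,len(w),np.round(c,1),np.round(s,1),round(a,1),"med",(np.median(w,0)*1000).round(1))
E
python3 fit2.py
python3 - <<'E'
import cv2
im=cv2.imread("pics/w1.png"); cv2.imwrite("pics/w1f.png",cv2.resize(im[95:170,300:380],None,fx=7,fy=7,interpolation=cv2.INTER_CUBIC))
E
```

```text
plinth 2294 [ 466.1 -203.1] [100.5  56. ] 65.0 med [ 467.  -200.3   35.9]
fig foot 108 [ 594.4 -159.7] [67.  33.8] 31.4 med [ 586.5 -157.6   19.1]
fig lap 218 [ 593.2 -163.1] [60.8 35.5] 37.7 med [ 585.5 -157.5   45.6]
fig all 1155 [ 599.7 -171.9] [53.6 46.4] 66.2 med [ 591.7 -162.9   59.3]
torso 553 [ 604.2 -174. ] [47.1 33.1] 66.5 med [ 599.  -163.6   79. ]
fig head 427 [ 604.1 -173.3] [26.9 27.6] 70.4 med [ 602.6 -172.2   97.6]
vase lip 671 [490.9 -91.9] [34.8 34.2] 22.7 med [491.1 -91.5  82.1]
gourd up 369 [ 452.9 -311.4] [31.1 30.2] 65.4 med [ 454.5 -306.5   73.4]
bowl rim 343 [ 578.  -283.7] [51.  50.1] 77.9 med [ 578.6 -282.3   47.5]
```

View pics/w1f.png

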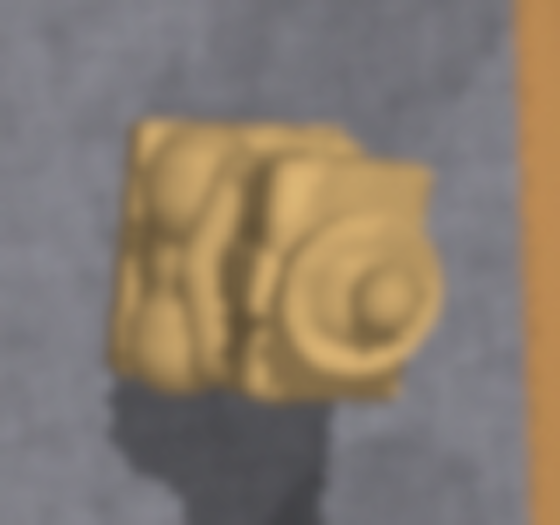

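>>> {"api": "step_arm", "payload": {"increments": [[0.085, -0.01, -0.032, 0, -0.069], [0.085, 0, 0, -0.04, 0], [0.085, 0, 0, -0.04, 0], [0.085, 0, 0, -0.04, 0], [0.085, 0, 0, -0.04, 0], [0.085, 0, 0, -0.04, 0], [0.085, 0, 0, -0.04, 0], [0.085, 0, 0, -0.03, 0], [0.085, 0, 0, -0.012, 0], [0.085, 0, 0, 0, 0], [0.085, 0, 0, 0, 0]]}}

```text
clock: 4.32
position: [0.4681, -0.1956, 0.0102]
ee_rot: [0.594, 0.384, -0.594, 0.384]
ft_force: [0.8, -0.1, 0.0]
grip_width: 0.995
```

>>> {"api": "step_arm", "payload": {"increments": [[0.05, 0, 0, 0, 0], [0.05, 0, 0, 0, 0], [0.05, 0, 0, 0, 0], [0.05, 0, 0, 0, 0], [0.05, 0, 0, 0, 0], [0.05, 0, 0, 0, 0], [0.05, 0, 0, 0, 0]]}}

```text
clock: 4.9
position: [0.4689, -0.1958, 0.0112]
ee_rot: [0.595, 0.383, -0.593, 0.384]
ft_force: [-2.3, 1.8, 8.9]
grip_width: 0.649
```

>>> {"api": "step_arm", "payload": {"increments": [[0.045, 0, 0, 0.02, 0], [0.045, 0, 0, 0.04, 0], [0.045, 0, 0, 0.04, 0], [0.045, 0, 0, 0.04, 0], [0.045, 0, 0, 0, 0]]}}

```text
clock: 5.32
position: [0.471, -0.1975, 0.1573]
ee_rot: [0.597, 0.381, -0.591, 0.386]
ft_force: [1.0, -0.2, -0.5]
grip_width: 0.644
```

>>> {"api": "step_arm", "payload": {"increments": [[0.045, 0.0049, 0.0348, 0, 0.0375], [0.045, 0.0049, 0.0348, 0, 0.0375], [0.045, 0.0049, 0.0348, 0, 0.0375], [0.045, 0.0049, 0.0348, 0, 0.0375], [0.045, 0.0049, 0.0348, 0, 0.0375], [0.045, 0.0049, 0.0348, 0, 0.0375], [0.045, 0.0049, 0.0348, 0, 0.0375], [0.045, 0.0049, 0.0348, 0, 0.0375], [0.045, 0.0049, 0.0348, 0, 0.0375], [0.045, 0.0049, 0.0348, 0, 0.0375], [0.045, 0.0049, 0.0348, 0, 0.0375], [0.045, 0.0049, 0.0348, 0, 0.0375]]}}

```text
clock: 6.32
position: [0.5265, 0.2238, 0.1505]
ee_rot: [0.493, 0.507, -0.492, 0.507]
ft_force: [0.2, -0.4, -0.9]
grip_width: 0.647
```

```bash
python3 - <<'E'
from h import *
st(); print("jaw yaw",yaw())
p=camera("wrist"); save(p,"w2.png"); W=pts(p).reshape(-1,3); W=W[~np.isnan(W[:,0])]
# board extents
m=(W[:,2]>.012)&(W[:,2]<.024)&(W[:,0]>.3)&(W[:,1]>0)&(W[:,1]<.45)
print(np.percentile(W[m],[0.5,50,99.5],axis=0).round(4).tolist())
E
```

```text
{'clock': 6.317, 'joint_pos': [-0.831, 0.282, 0.414, 1.73, -0.123, 1.153, -0.354], 'position': [0.526, 0.224, 0.15], 'ee_rot': [0.493, 0.507, -0.492, 0.507], 'ft_force': [0.233, -0.384, -0.9], 'grip_width': 0.647}
jaw yaw 0.02877075474116359
[[0.4096, 0.0797, 0.0153], [0.5335, 0.295, 0.0178], [0.7642, 0.3738, 0.0231]]
```

View pics/w2.png

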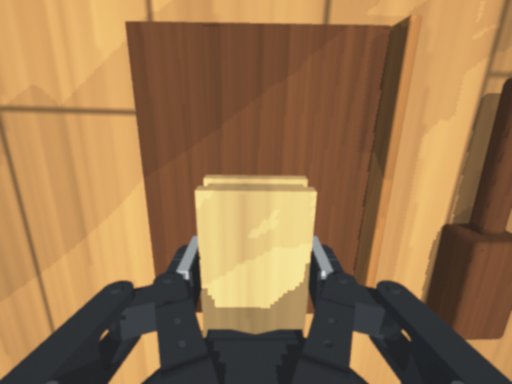

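```bash
cat > bd.py <<'E'
from h import *
p=camera("wrist"); W=pts(p); np.save("W2.npy",W)
st(); print("yaw",yaw())
w=W.reshape(-1,3); w=w[~np.isnan(w[:,0])]
b=w[(w[:,2]>.012)&(w[:,2]<.026)&(w[:,0]>.38)&(w[:,0]<.68)&(w[:,1]>.03)&(w[:,1]<.4)]
E=[]
for y in np.arange(.2,.37,.005):
    s=b[abs(b[:,1]-y)<.0025]
    if len(s)>20: E.append((s[:,0].min(),y))
E=np.array(E); k=np.polyfit(E[:,1],E[:,0],1); print("front edge x at y=.214",np.polyval(k,.214).round(4),"yaw",-k[0].round(4),"res",np.std(E[:,0]-np.polyval(k,E[:,1])).round(4))
E=[]
for x in np.arange(.42,.64,.005):
    s=b[abs(b[:,0]-x)<.0025]
    if len(s)>20: E.append((x,s[:,1].max()))
E=np.array(E); k=np.polyfit(E[:,0],E[:,1],1); print("left edge y at x=.528",np.polyval(k,.528).round(4),"yaw",k[0].round(4),"res",np.std(E[:,1]-np.polyval(k,E[:,0])).round(4))
t=w[(w[:,2]>.08)&(w[:,0]>.48)&(w[:,0]<.58)&(w[:,1]>.1)&(w[:,1]<.3)]
zt=np.percentile(t[:,2],50); t=t[abs(t[:,2]-zt)<.004]; c,s,a=cv2.minAreaRect(t[:,:2].astype(np.float32)*1000); print("plinth top z",zt.round(4),np.round(c,1),np.round(s,1),round(a,2))
E
python3 bd.py
```

```text
{'clock': 6.417, 'joint_pos': [-0.834, 0.285, 0.408, 1.728, -0.125, 1.152, -0.353], 'position': [0.526, 0.229, 0.15], 'ee_rot': [0.492, 0.51, -0.49, 0.509], 'ft_force': [-0.45, 0.769, -0.004], 'grip_width': 0.648}
yaw 0.03676762902372063
front edge x at y=.214 0.4094 yaw 0.0154 res 0.0003
left edge y at x=.528 0.3743 yaw 0.0138 res 0.0003
plinth top z 0.2014 [529.8 240.8] [27.3 97.8] 82.58
```

>>> {"api": "step_arm", "payload": {"increments": [[0.045, 0.003, -0.007, -0.02, -0.022], [0.045, 0, 0, -0.03, 0], [0.045, 0, 0, -0.03, 0], [0.045, 0, 0, -0.02, 0], [0.045, 0, 0, 0, 0], [0.045, 0, 0, 0, 0]]}}

```text
clock: 6.92
position: [0.5292, 0.2145, 0.0498]
ee_rot: [0.499, 0.501, -0.499, 0.501]
ft_force: [0.1, -0.9, 0.2]
grip_width: 0.647
```

```bash
python3 - <<'E'
from h import *
st(); print("yaw",yaw())
p=camera("wrist"); save(p,"w3.png"); W=pts(p); np.save("W3.npy",W)
for r in regions_of(p,"plinth")[:2]:
    w=W[r["region"]]; w=w[~np.isnan(w[:,0])]; print(r["p"],r["centre"],np.percentile(w,[1,50,99],axis=0).round(4).tolist())
# column profile along image centre of plinth
print(np.round(W[0:330:6,256],3).tolist())
E
```

```text
{'clock': 6.917, 'joint_pos': [-0.794, 0.403, 0.396, 1.816, -0.185, 0.959, -0.315], 'position': [0.529, 0.214, 0.05], 'ee_rot': [0.499, 0.501, -0.499, 0.501], 'ft_force': [0.093, -0.86, 0.25], 'grip_width': 0.647}
yaw 0.004541725150219546
0.76 [249.7, 254.1] [[0.5026, 0.1772, 0.0486], [0.5296, 0.2263, 0.0742], [0.5569, 0.2569, 0.0756]]
[[0.53, 0.349, 0.018], [0.53, 0.347, 0.018], [0.53, 0.344, 0.018], [0.53, 0.341, 0.017], [0.53, 0.338, 0.018], [0.53, 0.335, 0.018], [0.53, 0.332, 0.018], [0.53, 0.329, 0.018], [0.53, 0.326, 0.017], [0.53, 0.323, 0.017], [0.53, 0.32, 0.017], [0.53, 0.316, 0.018], [0.53, 0.313, 0.018], [0.53, 0.31, 0.017], [0.53, 0.306, 0.018], [0.53, 0.303, 0.018], [0.53, 0.3, 0.018], [0.53, 0.296, 0.017], [0.53, 0.293, 0.018], [0.53, 0.289, 0.018], [0.53, 0.286, 0.019], [0.53, 0.282, 0.019], [0.531, 0.278, 0.018], [0.531, 0.274, 0.018], [0.531, 0.271, 0.018], [0.531, 0.267, 0.017], [0.531, 0.263, 0.019], [0.531, 0.259, 0.018], [0.531, 0.255, 0.017], [0.531, 0.251, 0.018], [0.53, 0.256, 0.053], [0.53, 0.257, 0.066], [0.53, 0.256, 0.074], [0.53, 0.253, 0.074], [0.53, 0.25, 0.075], [0.53, 0.247, 0.074], [0.53, 0.244, 0.075], [0.53, 0.241, 0.074], [0.53, 0.238, 0.074], [0.53, 0.235, 0.074], [0.53, 0.232, 0.074], [0.53, 0.228, 0.075], [0.53, 0.225, 0.074], [0.531, 0.221, 0.074], [0.531, 0.218, 0.075], [0.531, 0.215, 0.075], [0.531, 0.211, 0.074], [0.531, 0.207, 0.074], [0.531, 0.204, 0.075], [0.531, 0.2, 0.074], [0.531, 0.195, 0.073], [0.531, 0.192, 0.074], [0.531, 0.188, 0.074], [0.531, 0.185, 0.075], [0.531, 0.181, 0.075]]
```

View pics/w3.png

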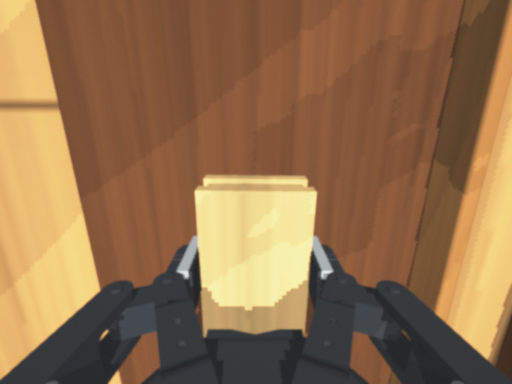

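>>> {"api": "step_arm", "payload": {"increments": [[0.045, 0, 0.0072, -0.01, 0.01], [0.045, 0, 0, -0.01, 0], [0.045, 0, 0, -0.005, 0], [0.045, 0, 0, 0, 0], [0.045, 0, 0, 0, 0], [0.045, 0, 0, 0, 0]]}}

```text
clock: 7.52
position: [0.5292, 0.2219, 0.0241]
ee_rot: [0.496, 0.504, -0.496, 0.504]
ft_force: [0.6, -0.0, -1.3]
grip_width: 0.647
```

>>> {"api": "step_arm", "payload": {"increments": [[0.045, 0, 0, -0.001, 0], [0.045, 0, 0, 0, 0], [0.08, 0, 0, 0, 0], [0.08, 0, 0, 0, 0], [0.08, 0, 0, 0, 0], [0.08, 0, 0, 0.03, 0], [0.08, 0, 0, 0.04, 0], [0.08, 0, 0, 0.04, 0], [0.08, 0, 0, 0.04, 0], [0.08, 0, -0.03, 0.02, 0], [0.08, 0, -0.03, 0, 0], [0.08, 0, 0, 0, 0]]}}

```text
clock: 8.52
position: [0.5309, 0.1558, 0.1955]
ee_rot: [0.499, 0.501, -0.497, 0.503]
ft_force: [1.2, -0.5, -0.3]
grip_width: 0.938
```

```bash
cat > chk.py <<'E'
from h import *
st(); print("yaw",yaw())
p=camera("wrist"); W=pts(p); np.save("W4.npy",W)
w=W.reshape(-1,3); w=w[~np.isnan(w[:,0])]
t=w[(abs(w[:,2]-.048)<.006)&(w[:,0]>.48)&(w[:,0]<.58)&(w[:,1]>.1)&(w[:,1]<.3)]
c,s,a=cv2.minAreaRect(t[:,:2].astype(np.float32)*1000); print("plinth z",np.median(t[:,2]),np.round(c,1),np.round(s,1),round(a,2))
E
python3 chk.py; sed 's/^p=camera.*/W=np.load("W4.npy")/;/^st()/d' bd.py | head -16 > b2.py; python3 b2.py
```

```text
{'clock': 8.517, 'joint_pos': [-0.778, 0.2, 0.467, 1.729, -0.093, 1.232, -0.281], 'position': [0.531, 0.156, 0.196], 'ee_rot': [0.499, 0.501, -0.497, 0.503], 'ft_force': [1.243, -0.542, -0.341], 'grip_width': 0.938}
yaw 0.007940178676425495
plinth z 0.047781511737465976 [529.9 213.9] [56.2 99.5] 0.04
front edge x at y=.214 0.4057 yaw -0.1024 res 0.015
left edge y at x=.528 0.3376 yaw 0.0081 res 0.0002
plinth top z 0.2756 [531.3 161.1] [80.  27.5] 0.58
```

```bash
cat > ef.py <<'E'
from h import *
import sys
def edges(w,zc,dz,x0,x1,y0,y1,ys,xs,nm):
    b=w[(abs(w[:,2]-zc)<dz)&(w[:,0]>x0)&(w[:,0]<x1)&(w[:,1]>y0)&(w[:,1]<y1)]
    for lab,i,rng,f in(("front",1,ys,min),("back",1,ys,max),("left",0,xs,max),("right",0,xs,min)):
        E=[]
        for q in np.arange(*rng,.004):
            s=b[abs(b[:,i]-q)<.002]
            if len(s)>8: E.append((q,f(s[:,1-i])))
        if len(E)<4: continue
        E=np.array(E); m=E[:,0].mean(); k=np.polyfit(E[:,0]-m,E[:,1],1); k=np.polyfit(*E[abs(E[:,1]-np.polyval(k,E[:,0]-m))<.003].T,1)
        print(nm,lab,"at",[.214,.529][1-i],np.polyval(k,[.214,.529][1-i]).round(4),"yaw",((-1)**i*k[0]).round(4),len(E))
if __name__=="__main__":
    w=np.load(sys.argv[1]).reshape(-1,3); w=w[~np.isnan(w[:,0])]
    edges(w,.048,.005,.49,.57,.14,.28,(.17,.26),(.507,.553),"plinth")
    edges(w,.018,.006,.38,.68,.03,.42,(.19,.32),(.43,.63),"board")
E
python3 ef.py W4.npy
```

```text
plinth front at 0.214 0.5023 yaw 0.0019 23
plinth back at 0.214 0.5575 yaw 0.0049 23
plinth left at 0.529 0.2635 yaw 0.0061 12
plinth right at 0.529 0.1643 yaw 0.004 12
board front at 0.214 0.4096 yaw 0.0182 33
board back at 0.214 0.6492 yaw 0.0137 33
board left at 0.529 0.3376 yaw 0.0076 50
board right at 0.529 0.0559 yaw 0.0166 50
```

>>> {"api": "step_arm", "payload": {"increments": [[0.085, 0.0061, -0.0275, 0, 0.0945], [0.085, 0.0061, -0.0275, 0, 0.0945], [0.085, 0.0061, -0.0275, 0, 0.0945], [0.085, 0.0061, -0.0275, 0, 0.0945], [0.085, 0.0061, -0.0275, 0, 0.0945], [0.085, 0.0061, -0.0275, 0, 0.0945], [0.085, 0.0061, -0.0275, 0, 0.0945], [0.085, 0.0061, -0.0275, 0, 0.0945], [0.085, 0.0061, -0.0275, 0, 0.0945], [0.085, 0.0061, -0.0275, 0, 0.0945], [0.085, 0.0061, -0.0275, 0, 0.0945], [0.085, 0.0061, -0.0275, 0, 0.0945]]}}

```text
clock: 9.57
position: [0.6028, -0.1683, 0.1927]
ee_rot: [0.146, 0.692, -0.146, 0.692]
ft_force: [0.6, 0.0, -0.6]
grip_width: 0.996
```

>>> {"api": "step_arm", "payload": {"increments": [[0.085, 0, 0, 0, 0], [0.085, 0, 0, 0, 0], [0.085, 0, 0, 0, 0]]}}

```text
clock: 9.82
position: [0.6026, -0.1668, 0.1927]
ee_rot: [0.148, 0.692, -0.148, 0.691]
ft_force: [-0.0, 0.4, 0.6]
grip_width: 0.994
```

```bash
python3 - <<'E'
from h import *
st(); print("yaw",yaw())
p=camera("wrist"); save(p,"w5.png"); W=pts(p); np.save("W5.npy",W)
w=W.reshape(-1,3); w=w[~np.isnan(w[:,0])]
for nm,lo,hi in(("foot",.015,.024),("lap",.034,.05),("torso",.072,.084),("head",.09,.125)):
    t=w[(w[:,2]>lo)&(w[:,2]<hi)&(w[:,0]>.55)&(w[:,0]<.66)&(w[:,1]>-.22)&(w[:,1]<-.12)]
    if len(t)>5:
        c,s,a=cv2.minAreaRect(t[:,:2].astype(np.float32)*1000); print(nm,len(t),np.round(c,1),np.round(s,1),round(a,1))
E
```

```text
{'clock': 9.817, 'joint_pos': [-0.192, 0.379, 0.503, 1.537, -0.188, 1.275, 1.485], 'position': [0.603, -0.167, 0.193], 'ee_rot': [0.148, 0.692, -0.148, 0.691], 'ft_force': [-0.01, 0.365, 0.613], 'grip_width': 0.994}
yaw 1.148691008384791
foot 89 [ 583.8 -165.3] [52.6  4.5] 66.0
lap 300 [ 592.6 -165.1] [58.9 35.6] 46.2
torso 631 [ 603.9 -174. ] [46.  32.7] 64.6
head 684 [ 603.7 -173.4] [27.5 27.5] 67.4
```

View pics/w5.png

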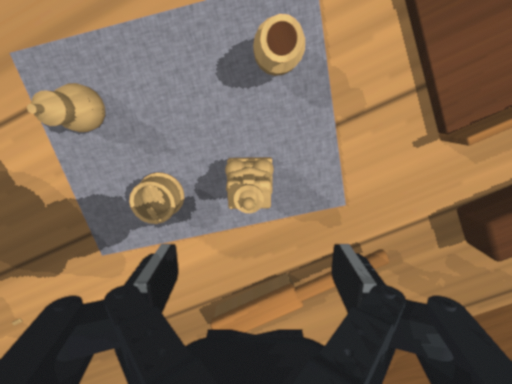

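>>> {"api": "step_arm", "payload": {"increments": [[0.085, 0.0014, -0.007, -0.01, 0], [0.085, 0, 0, -0.03, 0], [0.085, 0, 0, -0.035, 0], [0.085, 0, 0, -0.035, 0], [0.085, 0, 0, -0.027, 0], [0.085, 0, 0, -0.01, 0], [0.085, 0, 0, 0, 0], [0.085, 0, 0, 0, 0]]}}

```text
clock: 10.53
position: [0.6043, -0.1748, 0.047]
ee_rot: [0.148, 0.691, -0.148, 0.692]
ft_force: [0.9, -0.9, 0.6]
grip_width: 0.996
```

>>> {"api": "step_arm", "payload": {"increments": [[0.035, 0, 0, 0, 0], [0.035, 0, 0, 0, 0], [0.035, 0, 0, 0, 0], [0.035, 0, 0, 0, 0], [0.035, 0, 0, 0, 0], [0.035, 0, 0, 0, 0], [0.035, 0, 0, 0, 0], [0.035, 0, 0, 0, 0]], "force": 35}}

```text
clock: 11.2
position: [0.6048, -0.175, 0.0478]
ee_rot: [0.148, 0.691, -0.148, 0.692]
ft_force: [-0.4, 0.6, 6.2]
grip_width: 0.51
```

>>> {"api": "step_arm", "payload": {"increments": [[0.035, 0, 0, 0.015, 0], [0.035, 0, 0, 0.03, 0], [0.035, 0, 0, 0.035, 0], [0.035, 0, 0, 0.03, 0], [0.035, 0, 0, 0, 0]]}}

```text
clock: 11.62
position: [0.6067, -0.1761, 0.1633]
ee_rot: [0.148, 0.688, -0.148, 0.695]
ft_force: [1.6, -0.3, 0.3]
grip_width: 0.51
```

>>> {"api": "step_arm", "payload": {"increments": [[0.035, -0.0059, 0.0324, 0, 0.036], [0.035, -0.0059, 0.0324, 0, 0.036], [0.035, -0.0059, 0.0324, 0, 0.036], [0.035, -0.0059, 0.0324, 0, 0.036], [0.035, -0.0059, 0.0324, 0, 0.036], [0.035, -0.0059, 0.0324, 0, 0.036], [0.035, -0.0059, 0.0324, 0, 0.036], [0.035, -0.0059, 0.0324, 0, 0.036], [0.035, -0.0059, 0.0324, 0, 0.036], [0.035, -0.0059, 0.0324, 0, 0.036], [0.035, -0.0059, 0.0324, 0, 0.036], [0.035, -0.0059, 0.0324, 0, 0.036]]}}

```text
clock: 12.62
position: [0.5325, 0.2154, 0.1565]
ee_rot: [-0.004, 0.707, 0.004, 0.707]
ft_force: [-0.2, 0.6, -0.7]
grip_width: 0.512
```

>>> {"api": "step_arm", "payload": {"increments": [[0.035, 0, 0, 0, 0], [0.035, 0, 0, 0, 0], [0.035, 0, 0, 0, 0]]}}

```text
clock: 12.87
position: [0.5332, 0.2131, 0.1563]
ee_rot: [-0.004, 0.707, 0.003, 0.707]
ft_force: [0.7, -0.3, -0.4]
grip_width: 0.512
```

```bash
python3 - <<'E'
from h import *
st(); print("yaw",yaw())
p=camera("wrist"); save(p,"w6.png"); W=pts(p); np.save("W6.npy",W)
p=camera("side"); save(p,"s6.png",(180,330,130,330),3); np.save("W6s.npy",pts(p))
E
```

```text
{'clock': 12.867, 'joint_pos': [-0.67, 0.274, 0.248, 1.709, -0.072, 1.168, 1.177], 'position': [0.533, 0.213, 0.156], 'ee_rot': [-0.004, 0.707, 0.003, 0.707], 'ft_force': [0.678, -0.337, -0.392], 'grip_width': 0.512}
yaw 1.5802929029009891
```

View pics/w6.png

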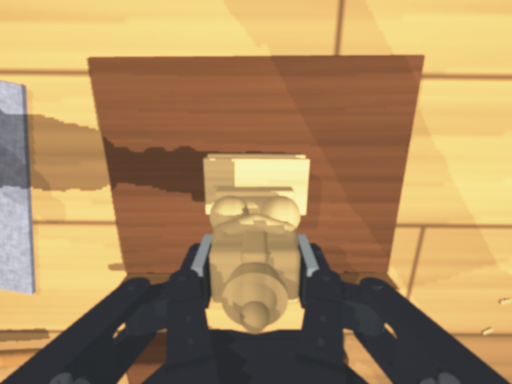

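```bash
python3 - <<'E'
from h import *
from ef import edges
for f in("W6.npy","W6s.npy"):
    w=np.load(f).reshape(-1,3); w=w[~np.isnan(w[:,0])]
    t=w[(w[:,2]>.1)&(w[:,0]>.49)&(w[:,0]<.57)&(w[:,1]>.17)&(w[:,1]<.26)]
    for lo,hi in((.105,.115),(.115,.13),(.13,.15),(.15,.156),(.195,.23)):
        s=t[(t[:,2]>lo)&(t[:,2]<hi)]
        if len(s): print(f,lo,hi,len(s),s.min(0).round(4),s.max(0).round(4),np.percentile(s[:,0],3).round(4))
w=np.load("W6.npy").reshape(-1,3); w=w[~np.isnan(w[:,0])]
edges(w,.048,.005,.49,.57,.14,.28,(.17,.26),(.507,.553),"plinth")
E
```

```text
W6.npy 0.115 0.13 796 [0.5075 0.1859 0.1155] [0.516  0.2397 0.1299] 0.5078
W6.npy 0.13 0.15 310 [0.5042 0.1919 0.135 ] [0.5273 0.239  0.1499] 0.5048
W6.npy 0.15 0.156 574 [0.5037 0.1863 0.15  ] [0.5205 0.239  0.156 ] 0.5044
W6.npy 0.195 0.23 11034 [0.5151 0.17   0.195 ] [0.5472 0.26   0.23  ] 0.5166
W6s.npy 0.105 0.115 1 [0.5365 0.237  0.1142] [0.5365 0.237  0.1142] 0.5365
W6s.npy 0.115 0.13 177 [0.5066 0.1845 0.1158] [0.5518 0.2393 0.13  ] 0.5077
W6s.npy 0.13 0.15 130 [0.5046 0.1866 0.1301] [0.5478 0.2392 0.15  ] 0.5062
W6s.npy 0.15 0.156 63 [0.5043 0.1872 0.1503] [0.53   0.2379 0.156 ] 0.5045
W6s.npy 0.195 0.23 330 [0.5158 0.1766 0.195 ] [0.5421 0.2598 0.23  ] 0.5171
plinth front at 0.214 0.5017 yaw 0.0012 23
plinth back at 0.214 0.5308 yaw -0.0578 23
plinth left at 0.529 0.2638 yaw -0.003 12
plinth right at 0.529 0.1645 yaw 0.0017 12
```

View pics/s6.png

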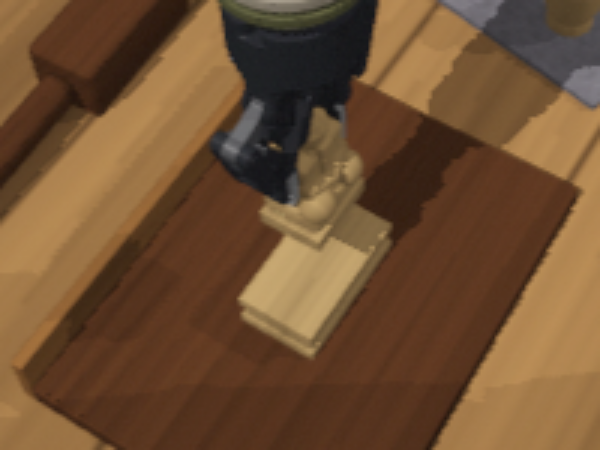

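>>> {"api": "step_arm", "payload": {"increments": [[0.035, 0.0003, 0.001, -0.02, 0], [0.035, 0, 0, -0.02, 0], [0.035, 0, 0, -0.015, 0], [0.035, 0, 0, -0.008, 0], [0.035, 0, 0, 0, 0], [0.035, 0, 0, 0, 0]]}}

```text
clock: 13.47
position: [0.5338, 0.2142, 0.0937]
ee_rot: [-0.003, 0.707, 0.003, 0.707]
ft_force: [0.0, -0.3, 0.4]
grip_width: 0.509
```

>>> {"api": "step_arm", "payload": {"increments": [[0.035, 0, 0, -0.0015, 0], [0.035, 0, 0, -0.001, 0], [0.035, 0, 0, 0, 0]]}}

```text
clock: 13.72
position: [0.5337, 0.215, 0.0914]
ee_rot: [-0.003, 0.707, 0.004, 0.707]
ft_force: [0.3, -0.4, -0.8]
grip_width: 0.51
```

>>> {"api": "step_arm", "payload": {"increments": [[0.035, 0, -0.001, -0.001, 0], [0.035, 0, 0, -0.0005, 0], [0.035, 0, 0, 0, 0]]}}

```text
clock: 13.97
position: [0.5336, 0.2138, 0.0897]
ee_rot: [-0.003, 0.707, 0.004, 0.707]
ft_force: [-0.6, -0.9, 2.3]
grip_width: 0.51
```

>>> {"api": "step_arm", "payload": {"increments": [[0.035, 0, 0, -0.001, 0], [0.035, 0, 0, -0.0005, 0], [0.035, 0, 0, 0, 0]]}}

```text
clock: 14.22
position: [0.5338, 0.2139, 0.0896]
ee_rot: [-0.003, 0.707, 0.004, 0.707]
ft_force: [-6.2, -3.7, 17.9]
grip_width: 0.508
```

>>> {"api": "step_arm", "payload": {"increments": [[0.05, 0, 0, 0, 0], [0.06, 0, 0, 0, 0], [0.08, 0, 0, 0, 0], [0.08, 0, 0, 0, 0], [0.08, 0, 0, 0, 0], [0.08, 0, 0, 0.02, 0], [0.08, 0, 0, 0.04, 0], [0.08, 0, 0, 0.04, 0], [0.08, 0, 0, 0.03, 0], [0.08, 0, 0, 0, 0], [0.08, 0, 0, 0, 0]]}}

```text
clock: 15.13
position: [0.5343, 0.2143, 0.2197]
ee_rot: [-0.003, 0.706, 0.004, 0.708]
ft_force: [-0.7, -0.2, -0.6]
grip_width: 0.934
```

```bash
cat > fg.py <<'E'
from h import *
from ef import edges
import sys
def load(p): w=pts(p).reshape(-1,3); return w[~np.isnan(w[:,0])]
def figfit(w):
    t=w[(w[:,0]>.48)&(w[:,0]<.59)&(w[:,1]>.16)&(w[:,1]<.27)]
    for nm,lo,hi in(("foot",.054,.066),("lap",.076,.09),("torso",.114,.126),("head",.132,.156)):
        s=t[(t[:,2]>lo)&(t[:,2]<hi)]
        if len(s)>8:
            c,d,a=cv2.minAreaRect(s[:,:2].astype(np.float32)*1000); print(nm,len(s),np.round(c,1),np.round(d,1),round(a,1),"min",s.min(0).round(4),"max",s.max(0).round(4))
if __name__=="__main__":
    st(); print("yaw",yaw())
    for c in("wrist","side"):
        p=camera(c); save(p,c[0]+sys.argv[1]+".png"); w=load(p); print(c); figfit(w)
        edges(w,.048,.005,.49,.57,.14,.28,(.17,.26),(.507,.553),"plinth")
E
python3 fg.py 7
```

```text
{'clock': 15.133, 'joint_pos': [-0.678, 0.225, 0.254, 1.63, -0.059, 1.29, 1.167], 'position': [0.534, 0.214, 0.22], 'ee_rot': [-0.003, 0.706, 0.004, 0.708], 'ft_force': [-0.724, -0.202, -0.646], 'grip_width': 0.934}
yaw 1.5809896360228877
wrist
foot 109 [510.8 213.6] [ 4.4 52. ] 0.5 min [0.5084 0.1876 0.0556] max [0.5132 0.2396 0.0631]
lap 212 [515.8 213.7] [21.6 52.3] 1.0 min [0.5048 0.1874 0.0763] max [0.5271 0.2398 0.09  ]
torso 713 [532.8 213.9] [32.3 46.1] 1.9 min [0.5167 0.1908 0.1141] max [0.5495 0.2368 0.1259]
head 772 [532.7 213.8] [27.4 27.5] 50.7 min [0.5188 0.2006 0.1344] max [0.5475 0.2271 0.1518]
plinth front at 0.214 0.5018 yaw 0.0002 23Traceback (most recent call last):
  File "fg.py", line 15, in <module>
    edges(w,.048,.005,.49,.57,.14,.28,(.17,.26),(.507,.553),"plinth")
    ~~~~~^^^^^^^^^^^^^^^^^^^^^^^^^^^^^^^^^^^^^^^^^^^^^^^^^^^^^^^^^^^^
  File "ef.py", line 11, in edges
    E=np.array(E); m=E[:,0].mean(); k=np.polyfit(E[:,0]-m,E[:,1],1); k=np.polyfit(*E[abs(E[:,1]-np.polyval(k,E[:,0]-m))<.003].T,1)
                                                                       ~~~~~~~~~~^^^^^^^^^^^^^^^^^^^^^^^^^^^^^^^^^^^^^^^^^^^^^^^^^
    raise TypeError("expected non-empty vector for x")
TypeError: expected non-empty vector for x
```

View pics/w7.png

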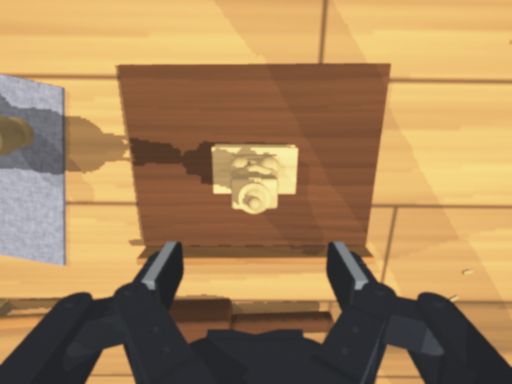

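>>> {"api": "step_arm", "payload": {"increments": [[0.085, -0.0031, -0.0219, 0, -0.112], [0.085, -0.0031, -0.0219, 0, -0.112], [0.085, -0.0031, -0.0219, 0, -0.112], [0.085, -0.0031, -0.0219, 0, -0.112], [0.085, -0.0031, -0.0219, 0, -0.112], [0.085, -0.0031, -0.0219, 0, -0.112], [0.085, -0.0031, -0.0219, 0, -0.112], [0.085, -0.0031, -0.0219, 0, -0.112], [0.085, -0.0031, -0.0219, 0, -0.112], [0.085, -0.0031, -0.0219, 0, -0.112], [0.085, -0.0031, -0.0219, 0, -0.112], [0.085, -0.0031, -0.0219, 0, -0.112]]}}

```text
clock: 16.18
position: [0.4951, -0.0499, 0.2162]
ee_rot: [0.438, 0.555, -0.44, 0.554]
ft_force: [0.6, -0.0, -0.5]
grip_width: 0.999
```

>>> {"api": "step_arm", "payload": {"increments": [[0.085, -0.0031, -0.0219, 0, -0.112], [0.085, -0.0031, -0.0219, 0, -0.112], [0.085, 0, 0, 0, 0], [0.085, 0, 0, 0, 0], [0.085, 0, 0, 0, 0]]}}

```text
clock: 16.6
position: [0.4896, -0.092, 0.2168]
ee_rot: [0.496, 0.504, -0.497, 0.503]
ft_force: [0.2, 0.6, -0.3]
grip_width: 0.992
```

```bash
cat > md.py <<'E'
from h import *
st(); print("yaw",yaw())
p=camera("wrist"); w=pts(p).reshape(-1,3); w=w[~np.isnan(w[:,0])]
for nm,lo,hi,b in[("vase lip",.076,.1,(.44,.55,-.13,-.04)),("gourd up",.058,.1,(.4,.51,-.35,-.26)),("bowl rim",.043,.06,(.53,.63,-.35,-.23))]:
    t=w[(w[:,2]>lo)&(w[:,2]<hi)&(w[:,0]>b[0])&(w[:,0]<b[1])&(w[:,1]>b[2])&(w[:,1]<b[3])]
    if len(t)>9:
        c,r=cv2.minEnclosingCircle(t[:,:2].astype(np.float32)*1000); print(nm,len(t),np.round(c,1),round(r,1),t[:,2].max().round(4))
E
python3 md.py
```

```text
{'clock': 16.6, 'joint_pos': [-0.453, 0.049, 0.57, 1.835, -0.027, 1.268, 0.14], 'position': [0.49, -0.092, 0.217], 'ee_rot': [0.496, 0.504, -0.497, 0.503], 'ft_force': [0.177, 0.637, -0.304], 'grip_width': 0.992}
yaw 0.014928600968426855
vase lip 827 [491.  -91.9] 17.9 0.084
gourd up 156 [ 453.1 -309.6] 15.5 0.0722
bowl rim 432 [ 578.1 -283.4] 26.0 0.0499
```

>>> {"api": "step_arm", "payload": {"increments": [[0.085, 0.0014, 0, -0.02, 0], [0.085, 0, 0, -0.04, 0], [0.085, 0, 0, -0.04, 0], [0.085, 0, 0, -0.04, 0], [0.085, 0, 0, -0.035, 0], [0.085, 0, 0, -0.018, 0], [0.085, 0, 0, 0, 0], [0.085, 0, 0, 0, 0]]}}

```text
clock: 17.32
position: [0.4909, -0.0921, 0.0244]
ee_rot: [0.496, 0.504, -0.497, 0.503]
ft_force: [-0.4, 0.1, 0.5]
grip_width: 0.994
```

>>> {"api": "step_arm", "payload": {"increments": [[0.04, 0, 0, 0, 0], [0.04, 0, 0, 0, 0], [0.04, 0, 0, 0, 0], [0.04, 0, 0, 0, 0], [0.04, 0, 0, 0, 0], [0.04, 0, 0, 0, 0], [0.04, 0, 0, 0, 0], [0.04, 0, 0, 0, 0]]}}

```text
clock: 17.98
position: [0.4924, -0.0925, 0.0264]
ee_rot: [0.498, 0.503, -0.496, 0.504]
ft_force: [-2.7, 1.6, 9.0]
grip_width: 0.552
```

>>> {"api": "step_arm", "payload": {"increments": [[0.04, 0, 0, 0.02, 0], [0.04, 0, 0, 0.03, 0], [0.04, 0, 0, 0.04, 0], [0.04, 0, 0, 0.04, 0], [0.04, 0, 0, 0.04, 0], [0.04, 0, 0, 0.02, 0], [0.04, 0, 0, 0, 0]]}}

```text
clock: 18.57
position: [0.4938, -0.0931, 0.2205]
ee_rot: [0.499, 0.501, -0.494, 0.505]
ft_force: [0.8, -0.1, -1.0]
grip_width: 0.548
```

>>> {"api": "step_arm", "payload": {"increments": [[0.04, 0.003, 0.0342, 0, 0], [0.04, 0.003, 0.0342, 0, 0], [0.04, 0.003, 0.0342, 0, 0], [0.04, 0.003, 0.0342, 0, 0], [0.04, 0.003, 0.0342, 0, 0], [0.04, 0.003, 0.0342, 0, 0], [0.04, 0.003, 0.0342, 0, 0], [0.04, 0.003, 0.0342, 0, 0], [0.04, 0.003, 0.0342, 0, 0], [0.04, 0.003, 0.0342, 0, 0], [0.04, 0.003, 0.0342, 0, 0], [0.04, 0.003, 0.0342, 0, 0]]}}

```text
clock: 19.57
position: [0.527, 0.3193, 0.2144]
ee_rot: [0.497, 0.503, -0.497, 0.503]
ft_force: [1.1, -0.2, -1.3]
grip_width: 0.551
```

>>> {"api": "step_arm", "payload": {"increments": [[0.04, 0, 0, 0, 0], [0.04, 0, 0, 0, 0], [0.04, 0, 0, 0, 0]]}}

```text
clock: 19.82
position: [0.5274, 0.317, 0.2143]
ee_rot: [0.496, 0.503, -0.497, 0.503]
ft_force: [0.3, -0.8, -1.6]
grip_width: 0.549
```

```bash
python3 - <<'E'
from h import *
st(); print(yaw())
for c in("wrist","scene","side"):
    p=camera(c); w=pts(p).reshape(-1,3); w=w[~np.isnan(w[:,0])]
    t=w[(w[:,0]>.49)&(w[:,0]<.57)&(w[:,1]>.285)&(w[:,1]<.355)]
    for lo,hi in((.264,.28),(.195,.215)):
        s=t[(t[:,2]>lo)&(t[:,2]<hi)]
        if len(s)>9: print(c,lo,len(s),np.round(cv2.minEnclosingCircle(s[:,:2].astype(np.float32)*1000)[0],1),s.min(0).round(4),s.max(0).round(4))
E
```

```text
{'clock': 19.817, 'joint_pos': [-0.855, 0.323, 0.301, 1.528, -0.097, 1.306, -0.53], 'position': [0.527, 0.317, 0.214], 'ee_rot': [0.496, 0.503, -0.497, 0.503], 'ft_force': [0.267, -0.824, -1.582], 'grip_width': 0.549}
0.012663949282614087
wrist 0.264 6354 [530.1 317.2] [0.49   0.3079 0.264 ] [0.57  0.336 0.28 ]
wrist 0.195 335 [527.4 327.5] [0.5114 0.3265 0.195 ] [0.5435 0.3374 0.2109]
scene 0.264 157 [530.  325.1] [0.4936 0.3083 0.2645] [0.5663 0.3341 0.2796]
scene 0.195 68 [532.3 322.8] [0.5179 0.3136 0.1951] [0.5467 0.3357 0.2148]
side 0.264 268 [529.6 317.9] [0.4901 0.3051 0.264 ] [0.5689 0.3334 0.2796]
side 0.195 83 [522.5 324.9] [0.5089 0.3173 0.1952] [0.5361 0.3349 0.2145]
```

>>> {"api": "step_arm", "payload": {"increments": [[0.04, 0.001, 0.002, -0.02, 0], [0.04, 0, 0, -0.04, 0], [0.04, 0, 0, -0.04, 0], [0.04, 0, 0, -0.04, 0], [0.04, 0, 0, -0.025, 0], [0.04, 0, 0, -0.008, 0], [0.04, 0, 0, 0, 0], [0.04, 0, 0, 0, 0]]}}

```text
clock: 20.63
position: [0.5291, 0.3191, 0.0427]
ee_rot: [0.497, 0.503, -0.497, 0.503]
ft_force: [0.4, 0.3, 0.3]
grip_width: 0.55
```

>>> {"api": "step_arm", "payload": {"increments": [[0.04, 0, 0, -0.0015, 0], [0.04, 0, 0, -0.001, 0], [0.04, 0, 0, 0, 0]]}}

```text
clock: 20.88
position: [0.5287, 0.3198, 0.0399]
ee_rot: [0.497, 0.503, -0.496, 0.503]
ft_force: [0.4, 0.1, -1.5]
grip_width: 0.555
```

>>> {"api": "step_arm", "payload": {"increments": [[0.04, 0, 0, -0.001, 0], [0.04, 0, 0, -0.0008, 0], [0.04, 0, 0, 0, 0]]}}

```text
clock: 21.13
position: [0.5287, 0.3199, 0.0385]
ee_rot: [0.497, 0.503, -0.496, 0.503]
ft_force: [-2.1, -1.5, 7.5]
grip_width: 0.55
```

>>> {"api": "step_arm", "payload": {"increments": [[0.055, 0, 0, 0, 0], [0.07, 0, 0, 0, 0], [0.08, 0, 0, 0, 0], [0.08, 0, 0, 0, 0], [0.08, 0, 0, 0.02, 0], [0.08, 0, 0, 0.04, 0], [0.08, 0, 0, 0.04, 0], [0.08, 0, 0, 0.04, 0], [0.08, 0, 0, 0.04, 0], [0.08, 0, -0.03, 0.02, 0], [0.08, 0, -0.03, 0, 0], [0.08, 0, 0, 0, 0]]}}

```text
clock: 22.13
position: [0.5306, 0.2534, 0.2399]
ee_rot: [0.499, 0.5, -0.498, 0.502]
ft_force: [-0.3, -1.0, 0.9]
grip_width: 0.938
```

```bash
python3 - <<'E'
from h import *
from ef import edges
st(); print(yaw())
p=camera("wrist"); w=pts(p).reshape(-1,3); w=w[~np.isnan(w[:,0])]
s=w[(abs(w[:,2]-.094)<.007)&(w[:,0]>.48)&(w[:,0]<.58)&(w[:,1]>.28)&(w[:,1]<.36)]
print(np.round(cv2.minEnclosingCircle(s[:,:2].astype(np.float32)*1000),1) if 0 else cv2.minEnclosingCircle(s[:,:2].astype(np.float32)*1000),s[:,2].max())
edges(w,.018,.006,.38,.68,.03,.42,(.29,.36),(.43,.63),"board")
E
```

```text
{'clock': 22.133, 'joint_pos': [-0.805, 0.244, 0.336, 1.572, -0.08, 1.336, -0.454], 'position': [0.531, 0.253, 0.24], 'ee_rot': [0.499, 0.5, -0.498, 0.502], 'ft_force': [-0.3, -1.044, 0.926], 'grip_width': 0.938}
0.005945989734180627
((529.2216186523438, 320.66241455078125), 17.878482818603516) 0.09690055382529766
board front at 0.214 0.41 yaw 0.0189 18
board back at 0.214 0.6488 yaw 0.0125 18
board left at 0.529 0.3739 yaw 0.015 50
board right at 0.529 0.056 yaw 0.0163 50
```

>>> {"api": "step_arm", "payload": {"increments": [[0.085, -0.0048, -0.0352, 0, 0], [0.085, -0.0048, -0.0352, 0, 0], [0.085, -0.0048, -0.0352, 0, 0], [0.085, -0.0048, -0.0352, 0, 0], [0.085, -0.0048, -0.0352, 0, 0], [0.085, -0.0048, -0.0352, 0, 0], [0.085, -0.0048, -0.0352, 0, 0], [0.085, -0.0048, -0.0352, 0, 0], [0.085, -0.0048, -0.0352, 0, 0], [0.085, -0.0048, -0.0352, 0, 0], [0.085, -0.0048, -0.0352, 0, 0], [0.085, -0.0048, -0.0352, 0, 0]]}}

```text
clock: 23.18
position: [0.4705, -0.1637, 0.2373]
ee_rot: [0.497, 0.504, -0.496, 0.503]
ft_force: [0.7, -0.6, 0.4]
grip_width: 0.993
```

>>> {"api": "step_arm", "payload": {"increments": [[0.085, -0.0048, -0.0352, 0, 0], [0.085, -0.0048, -0.0352, 0, 0], [0.085, -0.0048, -0.0352, 0, 0], [0.085, -0.0048, -0.0352, 0, 0], [0.085, 0, 0, -0.03, 0], [0.085, 0, 0, 0, 0], [0.085, 0, 0, 0, 0]]}}

```text
clock: 23.77
position: [0.4512, -0.3026, 0.2064]
ee_rot: [0.496, 0.504, -0.497, 0.502]
ft_force: [-0.3, 0.0, -0.1]
grip_width: 0.994
```

```bash
python3 md.py; python3 - <<'E'
from h import *
p=camera("wrist"); w=pts(p).reshape(-1,3); w=w[~np.isnan(w[:,0])]
t=w[(w[:,0]>.4)&(w[:,0]<.51)&(w[:,1]>-.35)&(w[:,1]<-.26)]
for lo,hi in((.018,.036),(.056,.072),(.08,.1)):
    s=t[(t[:,2]>lo)&(t[:,2]<hi)]
    if len(s)>5: print(lo,len(s),s.min(0).round(4),s.max(0).round(4))
E
```

```text
{'clock': 23.767, 'joint_pos': [-0.194, 0.202, 0.8, 1.747, -0.151, 1.259, 0.656], 'position': [0.451, -0.303, 0.206], 'ee_rot': [0.496, 0.504, -0.497, 0.502], 'ft_force': [-0.265, 0.027, -0.149], 'grip_width': 0.994}
yaw 0.013055939281930164
gourd up 702 [ 452.7 -312. ] 16.1 0.0912
bowl rim 650 [ 578. -284.] 26.0 0.0502
0.018 263 [ 0.4283 -0.3275  0.0185] [ 0.4783 -0.2867  0.0359]
0.056 224 [ 0.4373 -0.3279  0.0564] [ 0.4686 -0.2962  0.072 ]
0.08 77 [ 0.448  -0.3164  0.08  ] [ 0.4564 -0.3072  0.092 ]
```

>>> {"api": "step_arm", "payload": {"increments": [[0.085, 0.0016, -0.0094, 0, 0], [0.085, 0, 0, -0.03, 0], [0.085, 0, 0, -0.04, 0], [0.085, 0, 0, -0.04, 0], [0.085, 0, 0, -0.03, 0], [0.085, 0, 0, -0.014, 0], [0.085, 0, 0, 0, 0], [0.085, 0, 0, 0, 0]]}}

```text
clock: 24.53
position: [0.4538, -0.3132, 0.0542]
ee_rot: [0.497, 0.503, -0.497, 0.504]
ft_force: [0.7, -0.7, 0.8]
grip_width: 0.997
```

>>> {"api": "step_arm", "payload": {"increments": [[0.025, 0, 0, 0, 0], [0.025, 0, 0, 0, 0], [0.025, 0, 0, 0, 0], [0.025, 0, 0, 0, 0], [0.025, 0, 0, 0, 0], [0.025, 0, 0, 0, 0], [0.025, 0, 0, 0, 0], [0.025, 0, 0, 0, 0], [0.025, 0, 0, 0, 0]]}}

```text
clock: 25.28
position: [0.4537, -0.3132, 0.0544]
ee_rot: [0.497, 0.503, -0.496, 0.504]
ft_force: [-1.2, -0.0, 5.8]
grip_width: 0.352
```

>>> {"api": "step_arm", "payload": {"increments": [[0.025, 0, 0, 0.02, 0], [0.025, 0, 0, 0.03, 0], [0.025, 0, 0, 0.03, 0], [0.025, 0, 0, 0.02, 0], [0.025, 0, 0, 0, 0]]}}

```text
clock: 25.7
position: [0.4549, -0.3143, 0.1579]
ee_rot: [0.498, 0.501, -0.496, 0.505]
ft_force: [0.3, -1.3, -1.2]
grip_width: 0.354
```

>>> {"api": "step_arm", "payload": {"increments": [[0.025, 0.0064, 0.0351, 0, 0], [0.025, 0.0064, 0.0351, 0, 0], [0.025, 0.0064, 0.0351, 0, 0], [0.025, 0.0064, 0.0351, 0, 0], [0.025, 0.0064, 0.0351, 0, 0], [0.025, 0.0064, 0.0351, 0, 0], [0.025, 0.0064, 0.0351, 0, 0], [0.025, 0.0064, 0.0351, 0, 0], [0.025, 0.0064, 0.0351, 0, 0], [0.025, 0.0064, 0.0351, 0, 0], [0.025, 0.0064, 0.0351, 0, 0], [0.025, 0.0064, 0.0351, 0, 0]]}}

```text
clock: 26.7
position: [0.5296, 0.1101, 0.153]
ee_rot: [0.497, 0.503, -0.497, 0.503]
ft_force: [1.2, 0.2, -0.4]
grip_width: 0.354
```

>>> {"api": "step_arm", "payload": {"increments": [[0.025, 0, 0, 0, 0], [0.025, 0, 0, 0, 0], [0.025, 0, 0, 0, 0]]}}

```text
clock: 26.95
position: [0.5296, 0.1076, 0.153]
ee_rot: [0.496, 0.503, -0.497, 0.503]
ft_force: [-0.8, -0.3, -0.3]
grip_width: 0.357
```

```bash
python3 - <<'E'
from h import *
st(); print(yaw())
p=camera("side"); save(p,"s8.png",(130,330,180,380),3)
for c in("wrist","scene","side"):
    if c!="side": p=camera(c)
    w=pts(p).reshape(-1,3); w=w[~np.isnan(w[:,0])]
    t=w[(w[:,0]>.49)&(w[:,0]<.57)&(w[:,1]>.075)&(w[:,1]<.145)]
    for lo,hi in((.195,.21),(.118,.15)):
        s=t[(t[:,2]>lo)&(t[:,2]<hi)]
        if len(s)>9: print(c,lo,len(s),s.min(0).round(4),s.max(0).round(4))
E
```

```text
{'clock': 26.95, 'joint_pos': [-0.747, 0.217, 0.525, 1.811, -0.118, 1.145, -0.17], 'position': [0.53, 0.108, 0.153], 'ee_rot': [0.496, 0.503, -0.497, 0.503], 'ft_force': [-0.828, -0.257, -0.327], 'grip_width': 0.357}
0.01279247092694177
wrist 0.195 3998 [0.49  0.094 0.195] [0.57   0.1217 0.21  ]
wrist 0.118 2391 [0.5043 0.1019 0.1181] [0.5551 0.1336 0.1465]
scene 0.195 105 [0.4901 0.094  0.1951] [0.5699 0.12   0.2098]
scene 0.118 225 [0.5082 0.088  0.118 ] [0.5553 0.1333 0.1485]
side 0.195 105 [0.4901 0.094  0.1951] [0.5699 0.12   0.2098]
side 0.118 225 [0.5082 0.088  0.118 ] [0.5553 0.1333 0.1485]
```

View pics/s8.png

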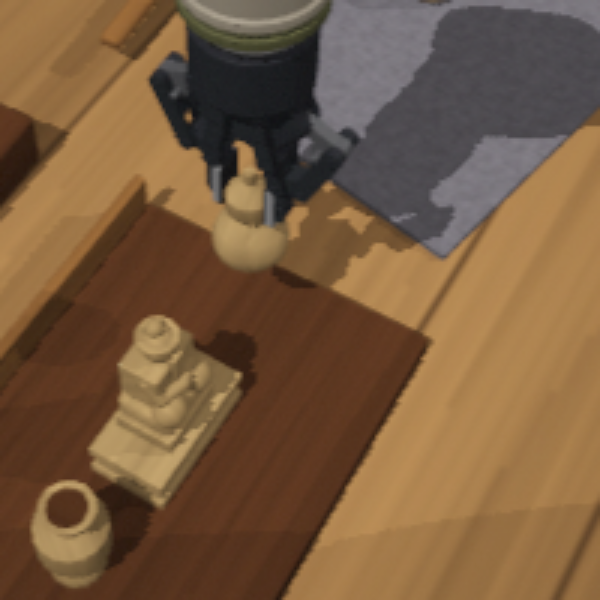

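>>> {"api": "step_arm", "payload": {"increments": [[0.025, 0.0003, 0.002, -0.02, 0], [0.025, 0, 0, -0.03, 0], [0.025, 0, 0, -0.022, 0], [0.025, 0, 0, -0.012, 0], [0.025, 0, 0, 0, 0], [0.025, 0, 0, 0, 0], [0.025, 0, 0, 0, 0]]}}

```text
clock: 27.68
position: [0.5311, 0.1101, 0.0707]
ee_rot: [0.497, 0.503, -0.496, 0.503]
ft_force: [-0.3, -0.3, -0.7]
grip_width: 0.356
```

>>> {"api": "step_arm", "payload": {"increments": [[0.025, 0, 0, -0.0015, 0], [0.025, 0, 0, -0.001, 0], [0.025, 0, 0, 0, 0]]}}

```text
clock: 27.93
position: [0.5305, 0.1104, 0.0674]
ee_rot: [0.497, 0.503, -0.496, 0.503]
ft_force: [-0.4, -1.0, -0.4]
grip_width: 0.353
```

>>> {"api": "step_arm", "payload": {"increments": [[0.025, 0, -0.0005, -0.001, 0], [0.025, 0, 0, -0.0005, 0], [0.025, 0, 0, 0, 0]]}}

```text
clock: 28.18
position: [0.5305, 0.1099, 0.066]
ee_rot: [0.497, 0.503, -0.497, 0.503]
ft_force: [-1.0, -0.4, 3.2]
grip_width: 0.353
```

>>> {"api": "step_arm", "payload": {"increments": [[0.04, 0, 0, 0, 0], [0.06, 0, 0, 0, 0], [0.08, 0, 0, 0, 0], [0.08, 0, 0, 0, 0], [0.08, 0, 0, 0, 0], [0.08, 0, 0, 0.02, 0], [0.08, 0, 0, 0.04, 0], [0.08, 0, 0, 0.04, 0], [0.08, 0, 0, 0.04, 0], [0.08, 0, 0, 0.02, 0], [0.08, 0, 0, 0, 0]]}}

```text
clock: 29.1
position: [0.5326, 0.1102, 0.2308]
ee_rot: [0.499, 0.502, -0.494, 0.504]
ft_force: [0.2, 0.3, -0.5]
grip_width: 0.936
```

>>> {"api": "step_arm", "payload": {"increments": [[0.085, 0.0034, -0.0281, 0, 0.112], [0.085, 0.0034, -0.0281, 0, 0.112], [0.085, 0.0034, -0.0281, 0, 0.112], [0.085, 0.0034, -0.0281, 0, 0.112], [0.085, 0.0034, -0.0281, 0, 0.112], [0.085, 0.0034, -0.0281, 0, 0.112], [0.085, 0.0034, -0.0281, 0, 0.112], [0.085, 0.0034, -0.0281, 0, 0.112], [0.085, 0.0034, -0.0281, 0, 0.112], [0.085, 0.0034, -0.0281, 0, 0.112], [0.085, 0.0034, -0.0281, 0, 0.112], [0.085, 0.0034, -0.0281, 0, 0.112]]}}

```text
clock: 30.1
position: [0.5709, -0.2286, 0.2248]
ee_rot: [0.074, 0.704, -0.073, 0.703]
ft_force: [-0.6, -0.1, 0.2]
grip_width: 0.996
```

>>> {"api": "step_arm", "payload": {"increments": [[0.085, 0.0034, -0.0281, 0, 0.112], [0.085, 0.0034, -0.0281, 0, 0.112], [0.085, 0, 0, -0.03, 0], [0.085, 0, 0, 0, 0], [0.085, 0, 0, 0, 0]]}}

```text
clock: 30.52
position: [0.577, -0.2826, 0.1938]
ee_rot: [-0.003, 0.708, 0.004, 0.706]
ft_force: [-0.2, -0.2, 1.1]
grip_width: 0.991
```

```bash
python3 md.py
```

```text
{'clock': 30.517, 'joint_pos': [-0.037, 0.432, 0.568, 1.485, -0.236, 1.298, 2.134], 'position': [0.577, -0.283, 0.194], 'ee_rot': [-0.003, 0.708, 0.004, 0.706], 'ft_force': [-0.165, -0.21, 1.064], 'grip_width': 0.991}
yaw 1.5799857495230047
bowl rim 601 [ 578.2 -284.1] 25.9 0.05
```

>>> {"api": "step_arm", "payload": {"increments": [[0.085, 0.001, -0.0015, -0.02, 0], [0.085, 0, 0, -0.04, 0], [0.085, 0, 0, -0.04, 0], [0.085, 0, 0, -0.035, 0], [0.085, 0, 0, -0.025, 0], [0.085, 0, 0, -0.012, 0], [0.085, 0, 0, 0, 0], [0.085, 0, 0, 0, 0]]}}

```text
clock: 31.23
position: [0.58, -0.2848, 0.0251]
ee_rot: [-0.004, 0.707, 0.004, 0.708]
ft_force: [0.1, 0.1, 0.4]
grip_width: 0.995
```

>>> {"api": "step_arm", "payload": {"increments": [[0.045, 0, 0, 0, 0], [0.045, 0, 0, 0, 0], [0.045, 0, 0, 0, 0], [0.045, 0, 0, 0, 0], [0.045, 0, 0, 0, 0], [0.045, 0, 0, 0, 0], [0.045, 0, 0, 0, 0]]}}

```text
clock: 31.82
position: [0.58, -0.2855, 0.0258]
ee_rot: [-0.004, 0.706, 0.003, 0.708]
ft_force: [-1.7, 1.3, 10.5]
grip_width: 0.606
```

>>> {"api": "step_arm", "payload": {"increments": [[0.045, 0, 0, 0.02, 0], [0.045, 0, 0, 0.03, 0], [0.045, 0, 0, 0.04, 0], [0.045, 0, 0, 0.03, 0], [0.045, 0, 0, 0, 0]]}}

```text
clock: 32.23
position: [0.5818, -0.2871, 0.1515]
ee_rot: [-0.005, 0.703, 0.002, 0.711]
ft_force: [0.4, -0.4, 0.4]
grip_width: 0.604
```

>>> {"api": "step_arm", "payload": {"increments": [[0.045, -0.0122, 0.0335, 0, 0], [0.045, -0.0122, 0.0335, 0, 0], [0.045, -0.0122, 0.0335, 0, 0], [0.045, -0.0122, 0.0335, 0, 0], [0.045, -0.0122, 0.0335, 0, 0], [0.045, -0.0122, 0.0335, 0, 0], [0.045, -0.0122, 0.0335, 0, 0], [0.045, -0.0122, 0.0335, 0, 0], [0.045, -0.0122, 0.0335, 0, 0], [0.045, -0.0122, 0.0335, 0, 0]]}}

```text
clock: 33.07
position: [0.4563, 0.0513, 0.1443]
ee_rot: [-0.003, 0.707, 0.004, 0.708]
ft_force: [0.8, 0.6, -0.1]
grip_width: 0.602
```

>>> {"api": "step_arm", "payload": {"increments": [[0.045, 0, 0.0327, 0, 0], [0.045, 0, 0.0327, 0, 0], [0.045, 0, 0.0327, 0, 0], [0.045, 0, 0.0327, 0, 0], [0.045, 0, 0.0327, 0, 0], [0.045, 0, 0, 0, 0], [0.045, 0, 0, 0, 0], [0.045, 0, 0, 0, 0]]}}

```text
clock: 33.73
position: [0.4571, 0.2128, 0.1438]
ee_rot: [-0.003, 0.707, 0.003, 0.707]
ft_force: [0.4, -0.7, -1.4]
grip_width: 0.603
```

```bash
python3 - <<'E'
from h import *
st(); print(yaw())
for c in("wrist","side"):
    p=camera(c); w=pts(p).reshape(-1,3); w=w[~np.isnan(w[:,0])]
    if c=="wrist": save(p,"w9.png")
    t=w[(w[:,0]>.41)&(w[:,0]<.498)&(w[:,1]>.18)&(w[:,1]<.25)]
    for lo,hi in((.115,.13),(.14,.158),(.158,.17)):
        s=t[(t[:,2]>lo)&(t[:,2]<hi)]
        if len(s)>9: print(c,lo,len(s),s.min(0).round(4),s.max(0).round(4))
E
```

```text
{'clock': 33.733, 'joint_pos': [-0.744, 0.134, 0.235, 1.899, -0.034, 1.113, 1.085], 'position': [0.457, 0.213, 0.144], 'ee_rot': [-0.003, 0.707, 0.003, 0.707], 'ft_force': [0.433, -0.652, -1.367], 'grip_width': 0.603}
1.5806432554356518
wrist 0.14 2630 [0.4292 0.1805 0.14  ] [0.4773 0.2498 0.158 ]
wrist 0.158 4105 [0.4293 0.1802 0.158 ] [0.4813 0.25   0.17  ]
side 0.14 142 [0.4294 0.1887 0.1405] [0.4767 0.2471 0.1579]
side 0.158 192 [0.4296 0.18   0.1583] [0.4739 0.25   0.1699]
```

View pics/w9.png

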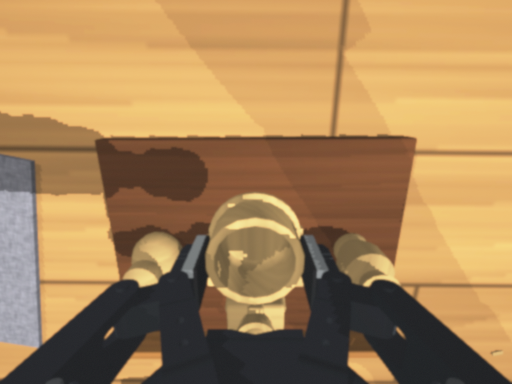

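>>> {"api": "step_arm", "payload": {"increments": [[0.045, 0.0003, 0.0005, -0.02, 0], [0.045, 0, 0, -0.035, 0], [0.045, 0, 0, -0.03, 0], [0.045, 0, 0, -0.018, 0], [0.045, 0, 0, 0, 0], [0.045, 0, 0, 0, 0], [0.045, 0, 0, 0, 0]]}}

```text
clock: 34.42
position: [0.4579, 0.2136, 0.0418]
ee_rot: [-0.003, 0.707, 0.003, 0.707]
ft_force: [0.7, 0.3, -0.4]
grip_width: 0.605
```

>>> {"api": "step_arm", "payload": {"increments": [[0.045, 0, 0, -0.0015, 0], [0.045, 0, 0, -0.001, 0], [0.045, 0, 0, 0, 0]]}}

```text
clock: 34.67
position: [0.4574, 0.2141, 0.0386]
ee_rot: [-0.003, 0.707, 0.004, 0.707]
ft_force: [-0.1, -0.5, -1.2]
grip_width: 0.606
```

>>> {"api": "step_arm", "payload": {"increments": [[0.045, 0, -0.0005, -0.001, 0], [0.045, 0, 0, -0.0008, 0], [0.045, 0, 0, 0, 0]]}}

```text
clock: 34.92
position: [0.4571, 0.2134, 0.0362]
ee_rot: [-0.004, 0.707, 0.004, 0.707]
ft_force: [0.4, 0.1, 0.1]
grip_width: 0.602
```

>>> {"api": "step_arm", "payload": {"increments": [[0.06, 0, 0, 0, 0], [0.075, 0, 0, 0, 0], [0.08, 0, 0, 0, 0], [0.08, 0, 0, 0, 0], [0.08, 0, 0, 0.02, 0], [0.08, 0, 0, 0.04, 0], [0.08, 0, 0, 0.04, 0], [0.08, 0, 0, 0.04, 0], [0.08, 0, 0, 0.04, 0], [0.08, 0, 0, 0.03, 0], [0.08, 0, 0, 0, 0], [0.08, 0, 0, 0, 0]]}}

```text
clock: 35.92
position: [0.458, 0.2138, 0.2481]
ee_rot: [-0.003, 0.706, 0.004, 0.708]
ft_force: [-0.1, 0.0, -0.4]
grip_width: 0.94
```

```bash
cat > fin.py <<'E'
from h import *
from fg import figfit
from ef import edges
st()
for c in("wrist","side","scene"):
    p=camera(c); w=pts(p).reshape(-1,3); w=w[~np.isnan(w[:,0])]; print(c)
    if c=="side": save(p,"sF.png",(150,384,130,350),2.5)
    if c=="wrist": save(p,"wF.png"); figfit(w)
    for nm,lo,hi,b in(("vase lip",.089,.1,(.49,.57,.28,.36)),("gourd top",.094,.106,(.49,.57,.07,.15)),("gourd bulb",.07,.085,(.49,.57,.07,.15)),("bowl rim",.055,.064,(.41,.495,.17,.26))):
        t=w[(w[:,2]>lo)&(w[:,2]<hi)&(w[:,0]>b[0])&(w[:,0]<b[1])&(w[:,1]>b[2])&(w[:,1]<b[3])]
        if len(t)>5: q,r=cv2.minEnclosingCircle(t[:,:2].astype(np.float32)*1000); print(nm,len(t),np.round(q,1),round(r,1),t[:,2].max().round(3))
    try: edges(w,.048,.004,.49,.57,.14,.28,(.17,.26),(.507,.553),"plinth")
    except Exception as e: pass
E
python3 fin.py
```

```text
{'clock': 35.917, 'joint_pos': [-0.757, 0.048, 0.239, 1.761, -0.012, 1.329, 1.066], 'position': [0.458, 0.214, 0.248], 'ee_rot': [-0.003, 0.706, 0.004, 0.708], 'ft_force': [-0.127, 0.031, -0.386], 'grip_width': 0.94}
wrist
foot 219 [498.8 212.8] [37.8 52. ] 1.9 min [0.48   0.1873 0.0542] max [0.5186 0.2391 0.0629]
lap 232 [518.9 213.5] [54.1 29.8] 87.1 min [0.5048 0.1866 0.0768] max [0.5352 0.2399 0.09  ]
torso 549 [532.6 214.1] [32.2 46.2] 3.8 min [0.5163 0.191  0.114 ] max [0.55   0.2371 0.1257]
head 514 [532.8 213.8] [27.6 27.4] 33.6 min [0.5186 0.2    0.1322] max [0.5468 0.227  0.1514]
vase lip 508 [529.3 320.6] 18.0 0.096
gourd top 54 [530.3 110.5] 4.5 0.103
gourd bulb 254 [530.3 110.9] 16.0 0.085
bowl rim 478 [455.3 213.1] 25.7 0.062
plinth front at 0.214 0.5016 yaw 0.0015 23
side
vase lip 290 [528.9 319.4] 18.3 0.098
gourd bulb 37 [525.5 113.8] 13.1 0.084
bowl rim 228 [454.4 212.4] 26.6 0.064
plinth front at 0.214 0.5015 yaw 0.0025 17
plinth back at 0.214 0.5317 yaw -0.5908 17
plinth left at 0.529 0.2634 yaw 0.0075 12
scene
vase lip 166 [528.6 319.8] 18.1 0.099
gourd top 12 [530.9 110.8] 3.6 0.105
gourd bulb 54 [530.5 110.8] 16.5 0.085
bowl rim 128 [454.9 213.5] 27.2 0.064
plinth front at 0.214 0.4966 yaw -0.1503 8
plinth back at 0.214 0.5575 yaw -0.0052 8
plinth left at 0.529 0.2632 yaw -0.0105 12
plinth right at 0.529 0.1974 yaw -2.3345 12
```

View pics/sF.png

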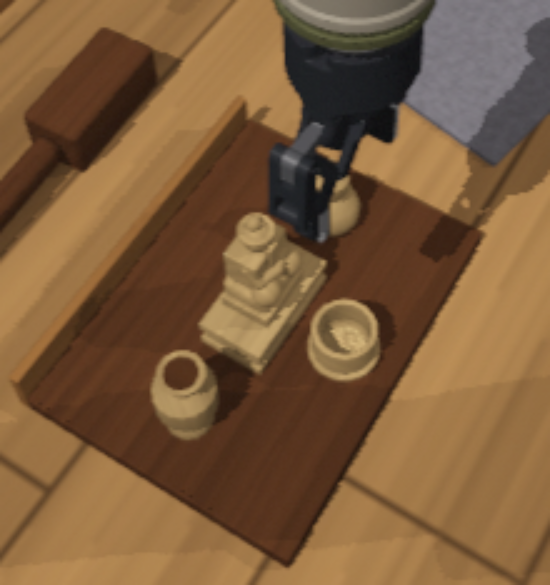

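```bash
python3 -c "
from workcell import ticket
print(ticket.hand_in())"
```

```text
the job is handed in; nothing more can be done
None
```

The altar group is set out on the board as asked, and the job is handed in, with about 36 s on the robot's clock. I placed the pieces in your order: plinth, figure, vase, gourd, bowl. All were let go, and the arm was raised clear before handing in.

The last camera checks, with the board's centre measured at about (529.5, 214) mm and its yaw at about 0.8°:

| Piece | Measured position (mm) | Compared with target |
|---|---|---|
| Plinth | centre (530, 214) | at the board's centre; yaw only 0.1–0.4°, so about 0.5° off the rail |
| Figure | foot centre about (530, 214) | centred on the plinth, facing the front edge; yaw fits gave 0.5–1.9° early and a noisier 1.9–3.8° at the last look |
| Vase | (529, 319.4–320.6) | y target 319, so 0.5–1.5 mm out |
| Gourd | (530.3, 110.5–110.9) | y target about 109.5–110, so about 1 mm out |
| Bowl | (455, 213) | x target 455.7, so under 1 mm out |

- **Upright:** the measured heights fit every piece standing upright. The figure was held tilted forward by roughly 2–3° on the way over and sat flat once released.
- **Disagreements:** the side camera put the gourd about 5 mm away in x and 3 mm in y, but the gripper hid part of it there; the wrist and scene cameras agreed with each other. Some plinth edge fits from the side and scene cameras were also spoiled by the figure standing in the way.
- **Bystanders:** I never went near the mallet or the brush, but I did not re-measure them at the end.

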